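Load the pulley wash bay, tuck in its hold-down panel and open the supply lever

TASK

First swing the console lever fully shut against its stop post, towards the wash bay. Stand all the loose belt pulleys hub up on the floor of the wash bay. Then close the bay with the perforated panel: it is longer than the opening, so tip it in under one end lip, lower it flat onto the two ledges and shift it back to about the middle so that both its ends are tucked under the lips. Only after that, swing the lever to line up with the raised index mark, and let go; leave the tumbler, mouse and clamp pins alone.

Things in the scene. Friction and masses are not known exactly. Their poses are not given: they have to be found in the camera images.
- bay: Cream steel open-topped box fixed on the bench, 160 wide (x), 276 long (y), 102 high. Origin: centre of its underside, at bench height. Inner floor at z = 8; inner faces of the side walls at x = +-72, of the end walls at y = +-130. Clear floor between the ledges 144 by 170. See also the ledge and lip points.
- bay_ledge (a point): Inner edge of the ledge at the bay's +y end, at mid width: bay (0, 85, 68). At each end a solid aluminium block fills y = +-85 to +-130 from the floor to its flat top at z = 68: the ledge.
- bay_lip (a point): Inner top edge of the steel lip at the bay's +y end, at mid width: bay (0, 104, 102). At each end a lip spans the width and covers y = +-104 to +-138, z = 96 to 102. The opening between the lips is 208 long; the gap between lip and ledge is 28 high.
- panel: Loose perforated aluminium panel, 132 wide (x), 226 long (y), 6 thick, 0.4 kg. Origin: centre of its underside, z up. Amid its top a black upright grip fin, 70 long (x), 14 thick (y), z = 6 to 51. Works either way round. Seated at mid-bay, underside at bay z = 68, each end is 9 under a lip; pushed against one end wall, its other end clears the far lip by 8 and still lies over the ledge.
- pulley0: Loose aluminium belt pulley with a hub, 0.18 to 0.35 kg: ribbed rim disc 54 in diameter, 22 high, and on it a plain round hub 26 in diameter, 28 high (50 in all). Origin: centre of its underside, z towards the hub. Starts hub up on the bench. Two to four are present; an absent one reads None.
- pulley1: Loose aluminium belt pulley with a hub, 0.18 to 0.35 kg: ribbed rim disc 54 in diameter, 22 high, and on it a plain round hub 26 in diameter, 28 high (50 in all). Origin: centre of its underside, z towards the hub. Starts hub up on the bench. Two to four are present; an absent one reads None.
- pulley2: Loose aluminium belt pulley with a hub, 0.18 to 0.35 kg: ribbed rim disc 54 in diameter, 22 high, and on it a plain round hub 26 in diameter, 28 high (50 in all). Origin: centre of its underside, z towards the hub. Starts hub up on the bench. Two to four are present; an absent one reads None.
- pulley3: Loose aluminium belt pulley with a hub, 0.18 to 0.35 kg: ribbed rim disc 54 in diameter, 22 high, and on it a plain round hub 26 in diameter, 28 high (50 in all). Origin: centre of its underside, z towards the hub. Starts hub up on the bench. Two to four are present; an absent one reads None.
- lever (a joint): Angle of the console lever about its vertical pivot, rad: 0 points straight along the console's -x (towards the robot), positive swings its grip towards the console's -y (the robot's right). Fully shut is the end stop at -0.95, on the wash bay's side, with the lever against its stop post; the other stop is at 0.95. Dry friction, about 2 N at the grip: it stays where it is left.
- lever_grip (a point): Centre of the top of the lever's upright round black grip: 22 in diameter, its top 115 above the bench, free to be gripped down to 65 above the bench; 80 from the pivot. The point turns with the lever; its x axis points from the grip to the pivot. The console's top under it is at 45.
- index: Raised dark steel index mark fixed on the console's top at 95 to 114 from the pivot, 6 high, 5 wide (10 at its round inner end). Origin: on the pivot axis at bench height. The mark lies along its -x axis; the lever is lined up when its x axis is parallel to this x axis.
- console: Cream fixed console, 175 (x) by 215 (y) by 45 high. Origin: at bench height under the lever's pivot, the front face 120 before it on the -x side. A steel stop post, 10 in diameter and 25 high, stands on its top beside the lever on the +y side, 50 from the pivot.
- tumbler: Bystander: drinking tumbler, 72 in diameter, 170 high. Origin: centre of its underside.
- mouse: Bystander: computer mouse, 62 by 105 by 24. Origin: centre of its underside.
- clamp_pin_a: Bystander: steel clamp pin lying on the bench, 24 square head and a rod, 108 long. Origin: bench height, at the head's end of the rod.
- clamp_pin_b: Bystander: another like clamp pin.
Things that resemble listed ones, but are neither listed nor needed, are in the scene too. What is shaped like the pulley2 but green or orange is not meant.

How it is judged (in metres and radians):
On the way, in this order (a step that is already met when the one before it is completed fails the run):
1. the lever is fully shut, against its stop post (value of joint lever below -0.87 rad), for 0.2 s.
2. every pulley stands hub up on the bay floor (x of pulley0 in the frame of bay between -0.055 and 0.055 m and y of pulley0 in the frame of bay between -0.07 and 0.07 m and z of each of pulley0, pulley1, pulley2, pulley3 in the frame of bay below 0.016 m and angle between each of pulley0, pulley1, pulley2, pulley3's own z axis and vertical below 0.2 rad and x of pulley1 in the frame of bay between -0.055 and 0.055 m and y of pulley1 in the frame of bay between -0.07 and 0.07 m and x of pulley2 in the frame of bay between -0.055 and 0.055 m and y of pulley2 in the frame of bay between -0.07 and 0.07 m and x of pulley3 in the frame of bay between -0.055 and 0.055 m and y of pulley3 in the frame of bay between -0.07 and 0.07 m), for 0.2 s.
3. the panel lies flat on both ledges with both ends under the lips (y of panel in the frame of bay between -0.0075 and 0.0075 m and x of panel in the frame of bay between -0.009 and 0.009 m and z of panel in the frame of bay between 0.063 and 0.072 m and angle between panel's own z axis and vertical below 0.04 rad and angle between the y axis of panel and the y axis of bay, either way round below 0.12 rad), for 0.2 s.
4. the lever lines up with the index mark (angle between the x axis of lever_grip and the x axis of index, either way round below 0.07 rad), for 0.2 s.
At the end, for the whole second after the job is handed in: Every pulley present stands hub up on the bay floor (within 0.2 rad); the panel lies flat (within 0.04 rad) on both ledges, within 7.5 mm of the middle of the bay's length so that both ends are under the lips; the lever is within 0.07 rad (4 degrees) of the index mark; panel and lever are at rest (all of step 2 and all of step 3 and angle between the x axis of lever_grip and the x axis of index, either way round below 0.07 rad and linear speed of panel below 0.02 m/s and velocity of joint lever between -0.05 and 0.05 rad/s); the robot touches nothing.
It fails at once if a bystander is moved by more than 30 mm (distance of any of tumbler, mouse, clamp_pin_a, clamp_pin_b from where it was at the start of the episode above 0.03 m).
It fails at once if the tumbler is tipped (angle between tumbler's own z axis and vertical above 0.4 rad).
Of pulley0, pulley1, pulley2, pulley3 only 2 to 4 are there at a start; the rules pass over those that are not, and their reading is None.
At some moment in a run one of pulley0, pulley1, pulley2, pulley3 may be knocked a few centimetres aside while the robot is not near it.
It also fails if it takes over 210 s, if anything falls off the work surface, if the arm or the gripper's body presses on something with over 40 N, if the wrist force passes 120 N, or if a joint passes its speed limit or range.

ROBOT

A 6-joint arm with a two-finger parallel gripper is mounted at the origin on the work surface. World frame = base frame: x ahead of the robot, y to its left, z up, the work surface at z = 0. Lengths are in m, angles in degrees, forces in N, time in s.
With the tool pointing down it reaches from about 0.375 to 0.925 m from the base axis. Payload 5.7 kg.
Tool frame: the origin (TCP) lies at the very end of the fingers, on their centre line; the grasp point (between the pads) lies grip_point_offset behind it (grip_point_offset is the distance from the TCP to the grasp point, in m); z points along the fingers, x is the direction in which the jaws open and shut, and the axes are right-handed (so a half turn about z gives the same grasp; the last joint's range is limited). The gripper opens to 88 mm and grips with 3 to 60 N. Pads are 20 mm wide; open, the fingers measure 115 mm over their backs; the gripper's body (75 mm by 178 mm) begins 61 mm behind the grasp point.
Start: joints at [-72.198, 20.558, 86.54, -0, 72.909, -6.595], TCP at [0.248, -0.546, 0.223] pointing down, gripper open.
Joint ranges: [-170.27, 170.27], [-57.76, 135], [12.27, 136.19], [-55.21, 235.2], [11.17, 155.16], [-170.74, 170.74]. Speed limits (degrees/s): [136.94, 136.94, 180, 180, 180, 180].

INTERFACE

Orientations are given as a 3x3 rotation matrix whose columns are the frame's x, y, z axes.
In Python, from workcell import * gives the robot as it stands. Calls block until the motion is done:
- reach(position, orientation): joint-space move of the TCP to a pose.
- line_to(position, velocity=0.15, orientation=None, threshold=None): straight line of the TCP; orientation=None keeps the orientation; velocity is the mean speed in m/s. With threshold (N) it stops when the force on the tool has changed by that much, and returns True; else False.
- move_joints(angles): joint-space move.
- command_gripper(opening, force=None): opening from 0.0 (shut) to 1.0 (fully open); force is the grip in N (None keeps the last); returns when the fingers have stopped.
- sleep(seconds).
- solve_ik(position, orientation): joint angles nearest the present ones, or None.
- observe(): the state.
- grab_frame(name): name is "scene" or "top"; returns a dict with "pixels" (400x640x3 uint8, red, green, blue), "range_z" (400x640 float32, m along the optical axis (not along the pixel's ray), 0 where there is no reading), "fx", "fy", "cx", "cy" (pixels), "rvec" (rotation vector, rad) and "tvec" (3), from world to camera coordinates, as OpenCV has them. Camera axes: x right, y down, z forward; pixel columns grow to the right and rows downward; lengths in m; the calibration is good to about 2 mm. A picture is of the moment at which its call begins.
A pose or a line that the arm cannot do raises Unreachable and nothing moves.
- job_done(): hands the job in, once; it reports no verdict.
The state is a dict: "t": time; "joint_pos": joint angles; "joint_vel": joint speeds; "tau": joint torques, N m; "ee_pos": TCP position; "ee_rot": TCP orientation; "ft_force": force on the tool from outside, world axes, zero at the start; "torque": the same for the moment, N m; "finger_gap": opening from 0.0 (shut) to 1.0 (fully open).
Only numpy, scipy, OpenCV 4.12 (cv2) and the standard library are available. Lean on these libraries where they do the work, as an engineer would, in place of code of your own. Each camera call takes 0.05 s, during which the arm holds its last target.

## Working session

There is one attempt and no reset: what is moved stays moved. The work goes in short steps, each a Python script; the robot and the scene stay as the last script left them, time stands still between calls to the robot, and variables do not carry over. Pictures are saved under pics/ and viewed, and the job is handed in when it is done.

```bash
ls; mkdir -p pics
python3 - <<'E'
from workcell import *
import cv2
for n in ("scene","top"):
    f=grab_frame(n); cv2.imwrite(f"pics/{n}0.png",f["pixels"][:,:,::-1])
    print(n,f["fx"],f["cx"],f["rvec"],f["tvec"])
o=observe();print(o["t"],o["ee_rot"],o["ft_force"],o["finger_gap"])
try: print(grip_point_offset)
except Exception as e: print(e)
E
```

```text
pics
scene 397.48264554974963 323.51557482713133 [ 1.47098926  2.22226396 -0.78789722] [ 0.1806371  -0.35392527  1.52066602]
top 501.19139174450055 326.5382441114125 [ 2.11030545 -2.13618892  0.18051492] [0.07318318 0.55346833 1.16350614]
0.1 [[ 4.13021354e-01 -9.10721190e-01 -5.23949686e-04]
 [-9.10719810e-01 -4.13021646e-01  1.59604065e-03]
 [-1.66995060e-03 -1.82027512e-04 -9.99998589e-01]] [-0.18771927  0.24746047  0.61333317] 1.000030447379476
0.0187
```

View pics/scene0.png

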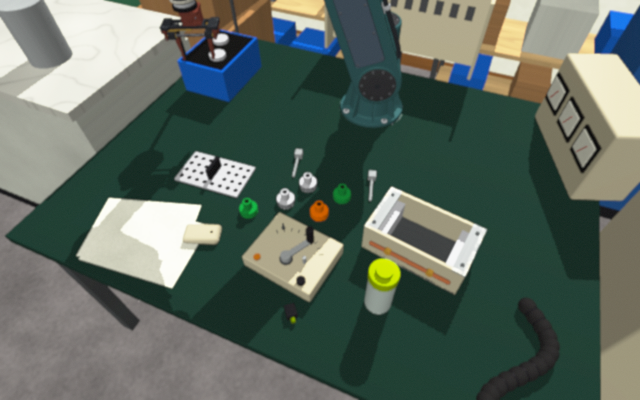

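View pics/top0.png

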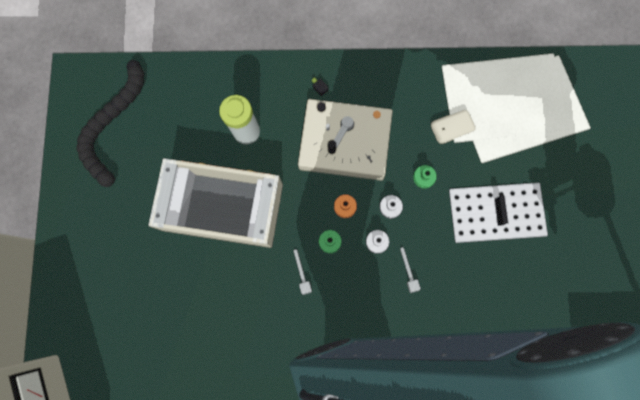

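```bash
cat > h.py <<'E'
from workcell import *
import cv2, numpy as np
def cam(n):
    f=grab_frame(n); f["R"]=cv2.Rodrigues(np.array(f["rvec"],float))[0]; f["t"]=np.array(f["tvec"],float); return f
def cloud(f):
    v,u=np.mgrid[0:400,0:640]; z=f["range_z"]
    c=np.stack([(u-f["cx"])/f["fx"]*z,(v-f["cy"])/f["fy"]*z,z],-1)
    P=(c-f["t"])@f["R"]; P[z==0]=np.nan; return P
def onplane(f,u,v,h):
    d=f["R"].T@np.array([(u-f["cx"])/f["fx"],(v-f["cy"])/f["fy"],1]); o=-f["R"].T@f["t"]
    return o+d*(h-o[2])/d[2]
def proj(f,p):
    c=f["R"]@np.array(p,float)+f["t"]; return np.array([c[0]/c[2]*f["fx"]+f["cx"],c[1]/c[2]*f["fy"]+f["cy"]])
def crop(f,u0,v0,u1,v1,name,s=None):
    im=f["pixels"][v0:v1,u0:u1,::-1]; s=s or min(800/(u1-u0),600/(v1-v0))
    cv2.imwrite("pics/"+name,cv2.resize(im,None,fx=s,fy=s,interpolation=cv2.INTER_CUBIC))
E
python3 - <<'E'
from h import *
np.set_printoptions(precision=3,suppress=True)
f=cam("top");P=cloud(f);g=cam("scene");Q=cloud(g)
np.savez("c0.npz",P=P,Q=Q)
for n,(u,v) in dict(p1=(391,206),p2=(377,241),orange=(345,206),grip=(332,147),piv=(347,124),fin=(502,208),floor=(220,215),tumb=(236,105),mouse=(455,126),pinA=(306,288),pinB=(413,286),table=(250,320)).items(): print(n,P[v,u])
for u,v in [(218,40),(218,55),(225,70),(308,182),(285,198),(190,30)]: print(u,v,Q[v,u])
crop(f,140,90,400,300,"t1.png");crop(f,380,40,640,300,"t2.png");crop(g,150,0,310,120,"s1.png");crop(g,160,120,500,330,"s2.png")
E
```

```text
p1 [ 0.537 -0.089  0.051]
p2 [ 0.453 -0.052  0.053]
orange [0.539 0.022 0.05 ]
grip [0.668 0.052 0.114]
piv [0.74  0.014 0.067]
fin [ 0.529 -0.356  0.047]
floor [0.527 0.334 0.008]
tumb [0.753 0.267 0.171]
mouse [ 0.744 -0.261  0.026]
pinA [0.345 0.118 0.028]
pinB [ 0.346 -0.138  0.027]
table [0.27  0.255 0.002]
218 40 [ 0.02  -0.636  0.147]
218 55 [ 0.112 -0.576  0.148]
225 70 [ 0.156 -0.524  0.124]
308 182 [ 0.465 -0.05   0.032]
285 198 [ 0.553 -0.086  0.035]
190 30 [-0.382 -1.132 -0.112]
```

View pics/t1.png

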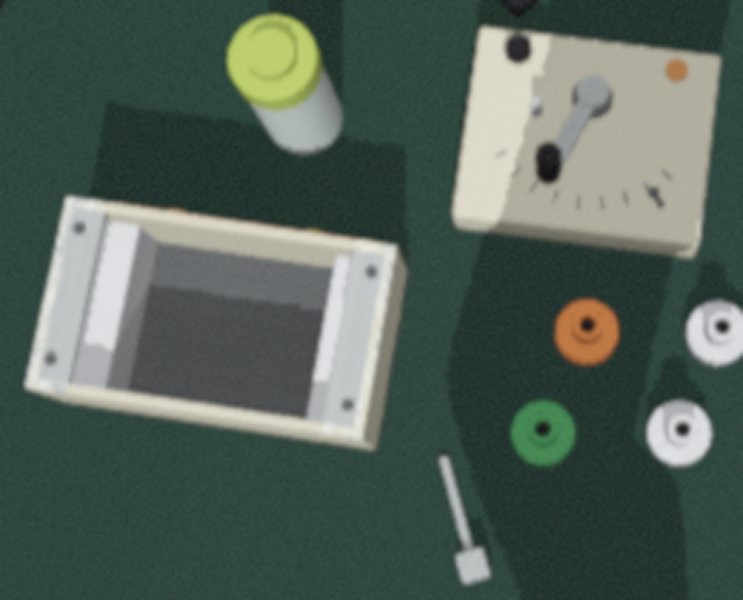

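View pics/s1.png

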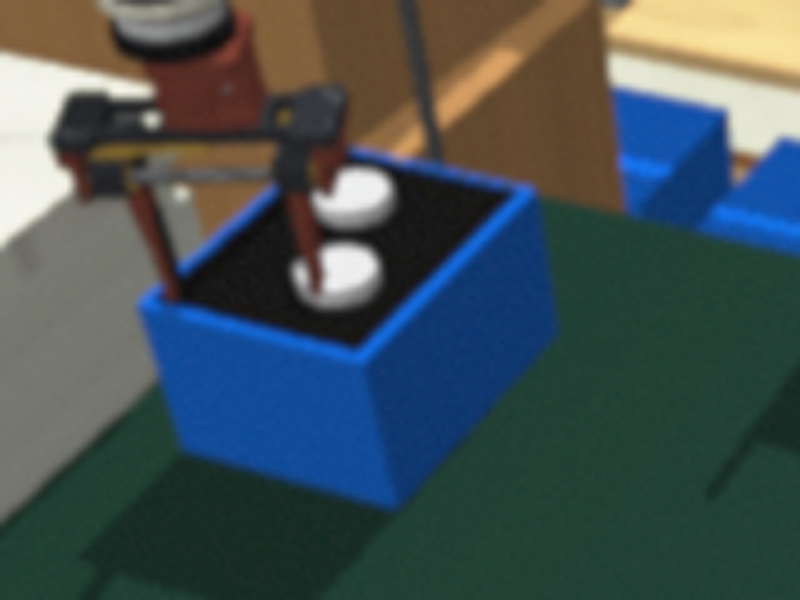

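View pics/s2.png

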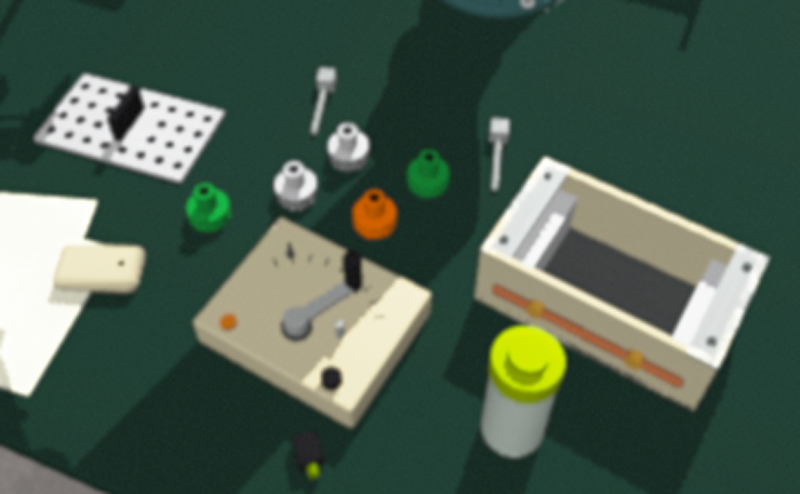

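View pics/t2.png

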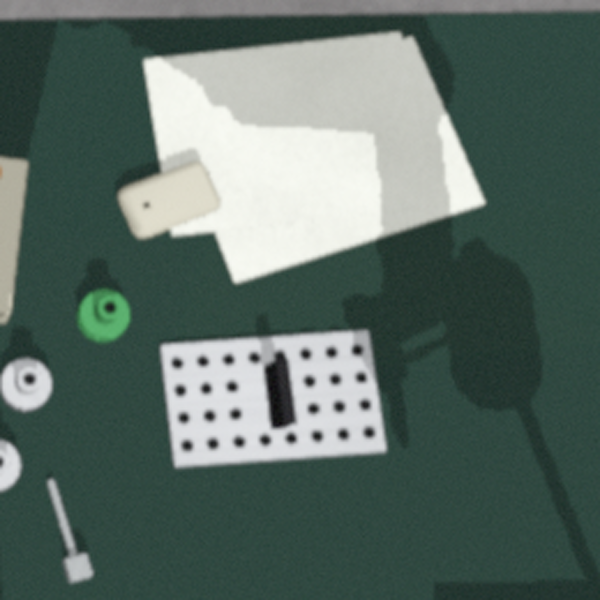

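```bash
cat > fit.py <<'E'
from h import *
np.set_printoptions(precision=4,suppress=True)
def rect(pts):
    (c,s,a)=cv2.minAreaRect((pts*1000).astype(np.float32)); return np.array(c)/1000,np.array(s),a,cv2.boxPoints((c,s,a))/1000
def fitrect(P,box,z0,z1,mask=None):
    m=(P[...,0]>box[0])&(P[...,0]<box[1])&(P[...,1]>box[2])&(P[...,1]<box[3])&(P[...,2]>z0)&(P[...,2]<z1)
    if mask is not None: m&=mask
    m=cv2.morphologyEx(m.astype(np.uint8),cv2.MORPH_OPEN,np.ones((3,3)))>0
    return m,rect(P[m][:,:2])
if __name__=="__main__":
    f=cam("top");P=cloud(f);px=f["pixels"].astype(int)
    w=(px.min(2)>130)&(px.max(2)-px.min(2)<40)
    m,r=fitrect(P,(.38,.7,.18,.52),.09,.115);print("bay",r[:3],m.sum())
    m,r=fitrect(P,(.6,.87,-.15,.15),.035,.052);print("console",r[:3],m.sum())
    m,r=fitrect(P,(.4,.65,-.5,-.23),-.005,.02,w);print("panel",r[:3],m.sum())
    for c in [(.537,-.089),(.453,-.052)]:
        for (a,b,rr) in [(.043,.058,.022),(.014,.030,.035)]:
            m=(np.hypot(P[...,0]-c[0],P[...,1]-c[1])<rr)&(P[...,2]>a)&(P[...,2]<b)
            q=P[m][:,:2]; print("pul",cv2.minEnclosingCircle((q*1000).astype(np.float32)),q.mean(0)*1000,m.sum())
    m=(np.hypot(P[...,0]-.668,P[...,1]-.052)<.025)&(P[...,2]>.10)
    print("grip",P[m].mean(0),m.sum(),cv2.minEnclosingCircle((P[m][:,:2]*1000).astype(np.float32)))
    m=(np.hypot(P[...,0]-.74,P[...,1]-.014)<.03)&(P[...,2]>.058);print("piv",P[m].mean(0),m.sum(),cv2.minEnclosingCircle((P[m][:,:2]*1000).astype(np.float32)))
    m=(P[...,2]>.03)&(abs(P[...,0]-.529)<.06)&(abs(P[...,1]+.356)<.04); print("fin",P[m].mean(0),m.sum(),rect(P[m][:,:2])[:3])
    crop(f,295,90,400,185,"con.png")
    # dark pixels in console in world coordinates
    for u,v in [(368,157)]: print(onplane(f,u,v,.051))
E
python3 fit.py
```

```text
bay (array([0.5483, 0.3282]), array([278.3039, 161.3823]), 80.51870727539062) 2812
console (array([0.7143, 0.0187]), array([215.5861, 176.1532]), 81.87422943115234) 5310
panel (array([ 0.5267, -0.3608]), array([136.4725, 231.7975]), 3.1466362476348877) 4169
pul ((543.12841796875, -92.22528839111328), 13.180639266967773) [542.4541 -91.5978] 93
pul ((542.750244140625, -91.78807830810547), 27.12495231628418) [540.8024 -90.1954] 274
pul ((456.4118957519531, -55.76349639892578), 12.745950698852539) [456.194  -55.5647] 91
pul ((456.2004089355469, -55.70668411254883), 27.328214645385742) [455.5245 -54.7882] 286
grip [0.6753 0.0529 0.1137] 77 ((676.2376708984375, 52.374969482421875), 11.092606544494629)
piv [0.7385 0.0179 0.0668] 166 ((736.6424560546875, 17.57138442993164), 24.656818389892578)
fin [ 0.5257 -0.3565  0.0474] 247 (array([ 0.5265, -0.3578]), array([69.7661, 16.6206]), 4.772847652435303)
[ 0.6596 -0.0366  0.051 ]
```

View pics/con.png

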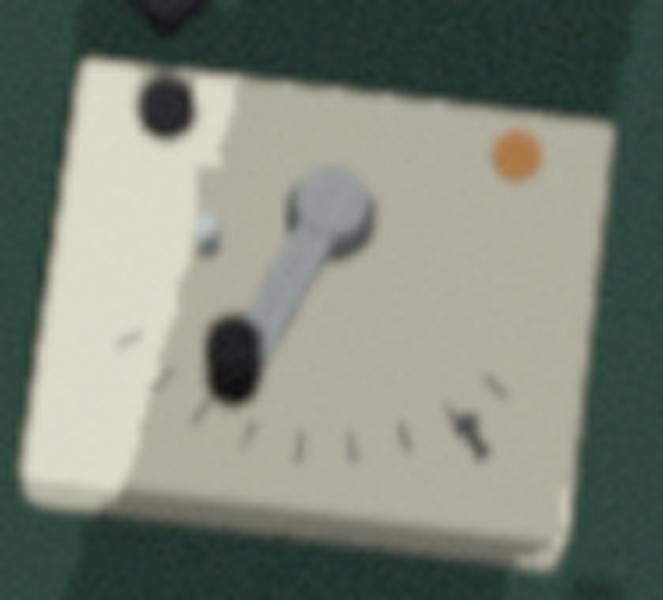

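```bash
cat >> h.py <<'E'
def down(phi):
    c,s=np.cos(np.radians(phi)),np.sin(np.radians(phi)); return np.array([[c,s,0],[s,-c,0],[0,0,-1.]])
PIV=np.array([.7465,.0141]); CB=171.87
def lev(b,z,r=.08):
    b=np.radians(b); return np.array([PIV[0]+r*np.cos(b),PIV[1]+r*np.sin(b),z])
def st():
    o=observe(); print("t%.1f"%o["t"],np.round(o["ee_pos"],4),"F",np.round(o["ft_force"],1),"gap %.3f"%o["finger_gap"])
E
python3 - <<'E'
from h import *
np.set_printoptions(precision=4,suppress=True)
f=cam("top");P=cloud(f)
print("knob",P[107,321],"post",P[127,328]); px=f["pixels"].astype(int).sum(2)
# index mark dark pixels
for v in range(150,170):
    print(v,px[v,358:382])
t=P[(P[...,2]>.15)&(P[...,2]<.2)&(abs(P[...,0]-.75)<.08)&(abs(P[...,1]-.27)<.08)]
print("tumb",t.mean(0))
command_gripper(0.6)
for z in (.25,.12,.076):
    print(z,solve_ik(lev(151.4,z),down(61.4)))
reach(lev(151.4,.22),down(61.4)); st()
line_to(lev(151.4,.12)); st()
E
```

```text
knob [0.788  0.0775 0.0573] post [0.7322 0.0607 0.0681]
150 [506 510 507 508 507 508 508 507 506 504 503 508 507 486 424 445 485 503
 509 508 513 513 512 509]
151 [504 513 512 512 509 505 508 507 510 509 508 508 508 497 456 426 444 492
 505 511 511 509 509 508]
152 [508 510 506 504 506 514 508 502 503 508 508 512 512 507 492 458 434 474
 500 507 511 511 513 510]
153 [512 507 509 506 511 509 501 486 491 505 507 504 510 508 508 502 480 491
 506 509 512 513 511 505]
154 [508 509 507 508 511 507 499 459 446 477 488 490 495 501 511 500 503 509
 506 511 511 512 510 514]
155 [503 509 505 506 505 506 499 463 401 404 397 403 448 495 504 511 511 511
 509 509 509 510 512 507]
156 [478 496 507 508 508 510 505 477 399 332 288 306 378 485 509 512 507 510
 510 506 509 515 513 508]
157 [438 479 503 506 506 507 511 495 427 308 250 257 358 478 504 508 508 512
 510 508 514 514 514 512]
158 [423 443 495 510 509 508 508 508 462 352 277 255 340 466 503 508 507 510
 505 515 509 513 511 511]
159 [436 425 486 509 505 506 508 509 492 444 387 298 305 416 480 507 506 507
 507 506 511 513 512 510]
160 [465 427 4
[... 638 characters left out ...]
12 507 510 509 504 510 507 509 511 514 511
 508 510 512 510 509 515]
167 [506 504 510 509 504 508 509 509 507 507 510 508 509 512 506 512 513 507
 510 511 505 513 514 509]
168 [506 507 509 509 508 508 507 511 509 507 511 508 508 507 511 507 506 509
 509 508 511 509 512 511]
169 [510 512 507 510 511 507 506 506 510 509 510 504 506 503 509 508 506 507
 507 510 510 512 510 505]
tumb [0.7433 0.2707 0.1633]
0.25 [ -1.3998  25.8919  73.985   -0.      80.1231 -62.7998]
0.12 [ -1.3998  32.3025  82.1601  -0.      65.5374 -62.7998]
0.076 [ -1.3998  35.0519  84.1383  -0.      60.8098 -62.7998]
t3.6 [0.6763 0.0513 0.22  ] F [-0.4  0.5 -0.8] gap 0.601
t4.4 [0.677  0.0522 0.1209] F [0.6 0.2 0.7] gap 0.599
```

Run:
```python
from h import *
f=cam("top")
for b in (206,208,210,212,214,216,218):
    print(b,[np.round(proj(f,lev(b,.051,r)),1) for r in (.095,.1,.1045,.114)], np.round(proj(f,lev(b,.045,.12)),1))
for u,v in((368.5,157.3),(370,159.5),(371,161)):
    p=onplane(f,u,v,.05)[:2]-PIV; print(np.degrees(np.arctan2(p[1],p[0]))%360,np.hypot(*p))
line_to(lev(151.4,.076),.08); st()
command_gripper(0.0,20); st()
```

```text
206 [array([364.3, 156.4]), array([365.2, 158.2]), array([366.1, 159.8]), array([367.9, 163.2])] [368.8 165.9]
208 [array([365.5, 155.8]), array([366.5, 157.6]), array([367.4, 159.1]), array([369.3, 162.4])] [370.3 165.1]
210 [array([366.7, 155.2]), array([367.7, 156.9]), array([368.7, 158.4]), array([370.7, 161.6])] [371.8 164.3]
212 [array([367.8, 154.5]), array([368.9, 156.2]), array([369.9, 157.6]), array([372.1, 160.8])] [373.2 163.4]
214 [array([368.9, 153.8]), array([370.1, 155.4]), array([371.2, 156.8]), array([373.4, 159.9])] [374.6 162.5]
216 [array([370., 153.]), array([371.2, 154.6]), array([372.4, 156. ]), array([374.7, 159. ])] [376.  161.5]
218 [array([371.1, 152.2]), array([372.3, 153.7]), array([373.5, 155.1]), array([376., 158.])] [377.3 160.5]
210.72591199783756 0.10170003406106277
210.8123377060468 0.10834067711897274
210.84128317256366 0.11283289415344078
t5.2 [0.6763 0.0524 0.0757] F [1.  0.5 0.7] gap 0.601
t5.8 [0.6765 0.0524 0.0763] F [-0.6 -0.   1.5] gap 0.248
```

Run:
```python
from h import *
for b in (143,135,127,120,117.5,116.5):
    r=line_to(lev(b,.076),.06,down(b-90),threshold=25); st()
    if r: print("thr",b); break
o=observe(); p=o["ee_pos"][:2]-PIV; print(np.degrees(np.arctan2(p[1],p[0])),np.hypot(*p))
sleep(.3)
f=cam("top");crop(f,295,90,400,185,"con2.png")
command_gripper(.6); st()
line_to(np.array([*o["ee_pos"][:2],.22])); st()
```

```text
t6.1 [0.683  0.0623 0.0763] F [0.1 0.4 1.7] gap 0.244
t6.5 [0.6903 0.0705 0.0763] F [0.5 1.5 2.8] gap 0.251
t6.8 [0.6987 0.0777 0.0763] F [ 1.8 -0.8  3.4] gap 0.244
t7.1 [0.7068 0.083  0.0763] F [ 2.8 -0.4  3.3] gap 0.246
t7.3 [0.7095 0.0844 0.0762] F [ 0.8 -2.2  5. ] gap 0.247
t7.6 [0.7096 0.0843 0.0762] F [-2.  -4.6  8. ] gap 0.247
117.75643269376103 0.07933951767216624
t8.6 [0.7108 0.0858 0.0759] F [-0.2  0.2  0.6] gap 0.598
t9.7 [0.7088 0.0843 0.2188] F [ 0.4 -0.2 -0.3] gap 0.601
```

View pics/con2.png

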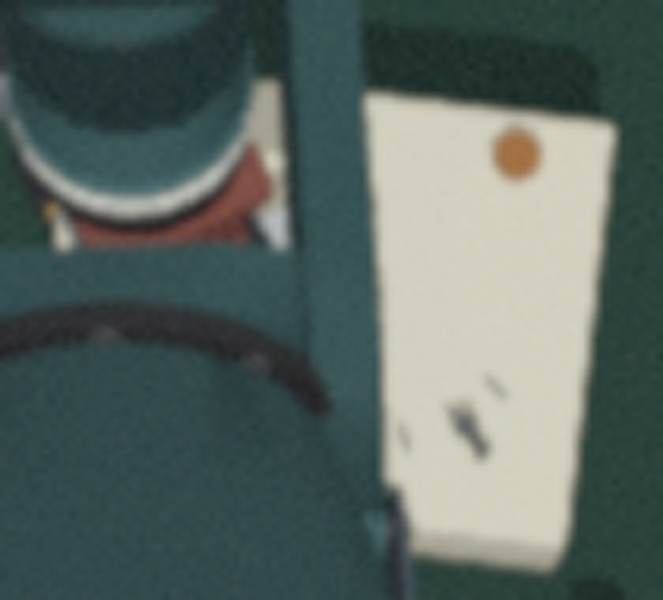

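Run:
```python
from h import *
reach([.45,-.3,.3],down(0)); st()
f=cam("top");P=cloud(f);crop(f,290,90,450,210,"con3.png")
m=(np.hypot(P[...,0]-.71,P[...,1]-.085)<.04)&(P[...,2]>.10);q=P[m].mean(0)
c,r=cv2.minEnclosingCircle((P[m][:,:2]*1000).astype(np.float32));p=np.array(c)/1000-PIV
print(m.sum(),c,r,np.degrees(np.arctan2(p[1],p[0]))-CB)
for c in [(.543,-.092),(.456,-.056)]:
    m=(np.hypot(P[...,0]-c[0],P[...,1]-c[1])<.06)&(P[...,2]>.043)&(P[...,2]<.058)
    q=P[m][:,:2]; print(q.shape, cv2.minEnclosingCircle((q*1000).astype(np.float32)))
```

```text
t11.4 [ 0.4506 -0.2995  0.2998] F [0.3 1.  0.4] gap 0.603
74 (709.4059448242188, 84.28115844726562) 11.074573516845703 -54.01143411572835
(91, 2) ((543.2153930664062, -92.01321411132812), 12.921907424926758)
(92, 2) ((455.7497253417969, -55.519065856933594), 12.831390380859375)
```

View pics/con3.png

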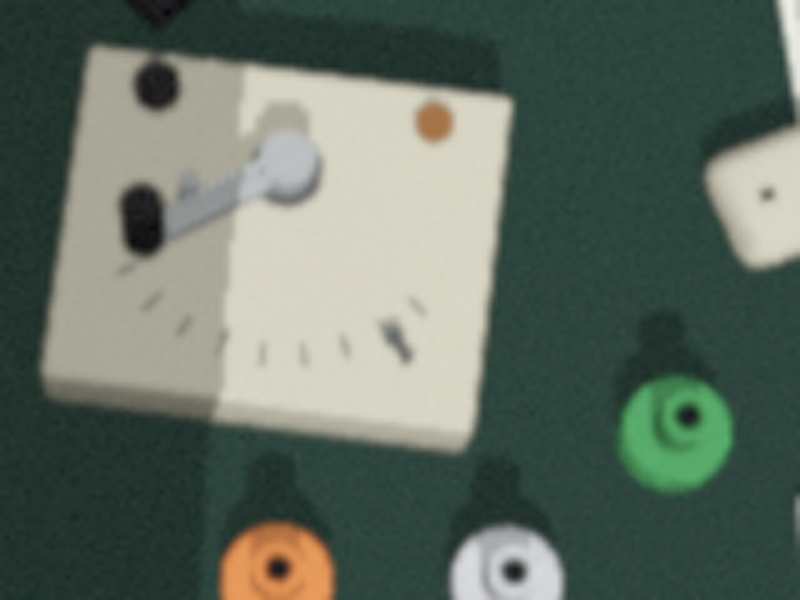

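```bash
cat >> h.py <<'E'
BAY=np.array([.5483,.3282]); BYAW=-9.5
def bay(x,y,z):
    a=np.radians(BYAW); c,s=np.cos(a),np.sin(a); return np.array([BAY[0]+c*x-s*y,BAY[1]+s*x+c*y,z])
def pick(xy,phi):
    command_gripper(.5); reach([*xy,.16],down(phi)); line_to([*xy,.027],.12,threshold=15); st()
    command_gripper(0,40); st(); line_to([*xy,.23],.15); st()
def place(b):
    reach(bay(*b,.23),down(BYAW)); o=observe()
    line_to(bay(*b,.09),.12); r=line_to(bay(*b,.033),.04,threshold=8); print("thr",r); st()
    command_gripper(.5); st(); line_to(bay(*b,.23),.15)
E
python3 - <<'E'
from h import *
pick((.456,-.0555),BYAW); place((0,.04)); st()
reach([.45,-.25,.25],down(BYAW))
f=cam("top");crop(f,140,90,400,300,"t3.png");P=cloud(f)
for c in [(.543,-.092),bay(0,.04,0)[:2]]:
    m=(np.hypot(P[...,0]-c[0],P[...,1]-c[1])<.05)&(P[...,2]>.043)&(P[...,2]<.066)
    q=P[m][:,:2]; print(q.shape, cv2.minEnclosingCircle((q*1000).astype(np.float32)),c)
E
```

```text
t14.2 [ 0.4565 -0.0557  0.0275] F [ 1.  -0.2  0.3] gap 0.497
t14.7 [ 0.4562 -0.0555  0.0274] F [-1.1  0.6  6.2] gap 0.286
t16.2 [ 0.4553 -0.0553  0.2291] F [-0.   0.2 -3.7] gap 0.287
thr True
t20.3 [0.5547 0.3675 0.0354] F [-0.7  0.   4.5] gap 0.286
t20.8 [0.5531 0.3667 0.0336] F [-0.1  0.2 -1.2] gap 0.499
t22.3 [0.5543 0.3673 0.2289] F [ 0.8 -0.  -0.5] gap 0.504
(94, 2) ((542.6392822265625, -92.39537048339844), 12.977059364318848) (0.543, -0.092)
(158, 2) ((558.9537963867188, 386.9057312011719), 33.65266418457031) [0.5549019  0.36765142]
```

View pics/t3.png

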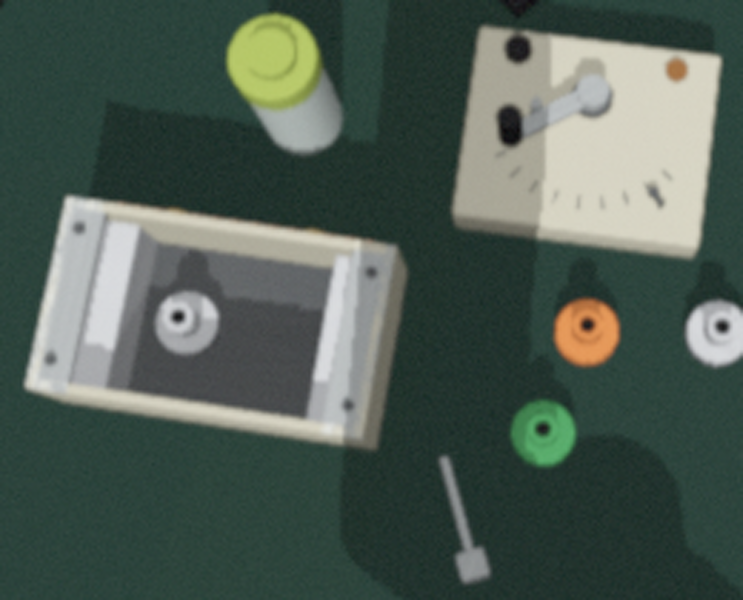

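First pulley stands in the bay (pixel ~185,320 in the crop). Second one now.

```bash
python3 - <<'E'
from h import *
pick((.5428,-.0922),BYAW); place((0,-.04)); st()
reach([.4,-.25,.3],down(3.15))
f=cam("top");crop(f,140,90,400,300,"t4.png");P=cloud(f)
for c in [bay(0,-.04,0)[:2],bay(0,.04,0)[:2]]:
    m=(np.hypot(P[...,0]-c[0],P[...,1]-c[1])<.025)&(P[...,2]>.045)&(P[...,2]<.066)
    q=P[m][:,:2]; print(q.shape, cv2.minEnclosingCircle((q*1000).astype(np.float32)),c,np.median(P[m][:,2]))
a=np.radians(BYAW)
# interior: check bay centre in the scene camera and top from lips
g=cam("scene");crop(g,330,160,520,310,"s4.png")
crop(f,430,170,560,260,"pan.png")
E
python3 fit.py | grep -E "bay|panel|fin"
```

```text
t26.9 [ 0.5434 -0.0925  0.0277] F [0.5 0.2 0.7] gap 0.499
t27.3 [ 0.543  -0.0922  0.0275] F [-2.5  0.3  5.3] gap 0.292
t28.8 [ 0.5421 -0.092   0.229 ] F [ 0.1 -0.2 -2. ] gap 0.289
thr True
t32.8 [0.5415 0.2887 0.0355] F [-1.7 -0.5  4.5] gap 0.288
t33.3 [0.5402 0.2881 0.0341] F [0.2 1.  0.3] gap 0.498
t34.8 [0.5411 0.2885 0.229 ] F [ 0.4  0.4 -0.1] gap 0.499
(0, 2) ((0.0, 0.0), 0.0) [0.5416981  0.28874858] nan
(101, 2) ((555.88720703125, 366.7815856933594), 13.45205307006836) [0.5549019  0.36765142] 0.05809333303326706
bay (array([0.5481, 0.328 ]), array([278.0456, 161.0381]), 80.53703308105469) 2780
panel (array([ 0.527 , -0.3608]), array([136.2827, 231.9739]), 3.272660970687866) 2511
fin [ 0.5265 -0.3603  0.0507] 32 (array([ 0.5292, -0.3615]), array([65.7741, 12.8405]), 10.474489212036133)
  return _methods._mean(a, axis=axis, dtype=dtype,
  ret = ret.dtype.type(ret / rcount)
fit.py:19: RuntimeWarning: Mean of empty slice.
  q=P[m][:,:2]; print("pul",cv2.minEnclosingCircle((q*1000).astype(np.float32)),q.mean(0)*1000,m.sum())
  ret = um.true_divide(
fit.py:21: RuntimeWarning: Mean of empty slice.
  print("grip",P[m].mean(0),m.sum(),cv2.minEnclosingCircle((P[m][:,:2]*1000).astype(np.float32)))
```

View pics/t4.png

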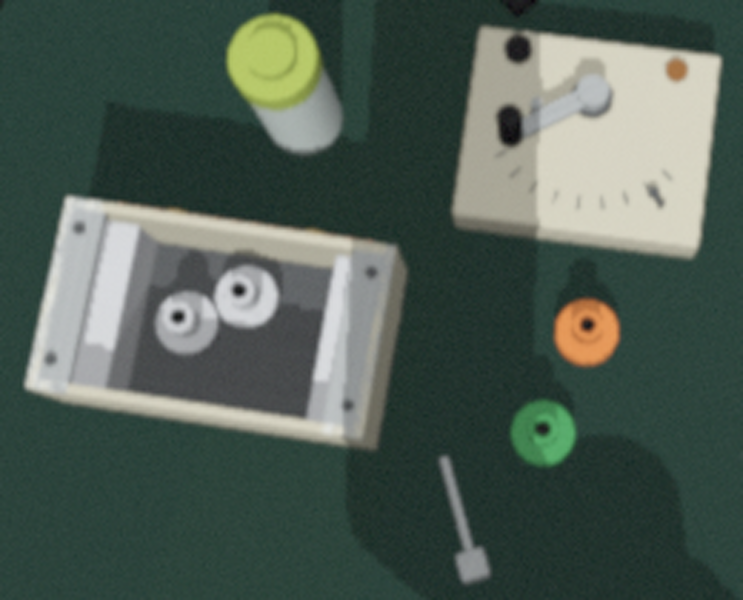

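View pics/pan.png

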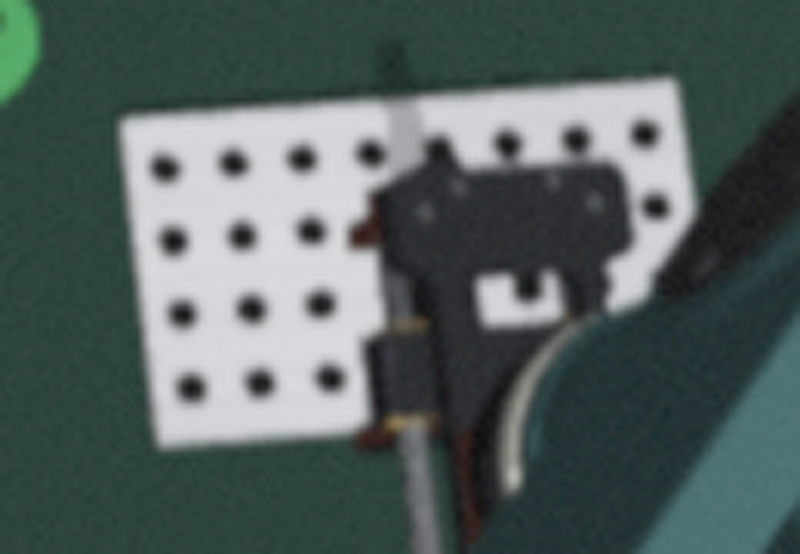

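View pics/s4.png

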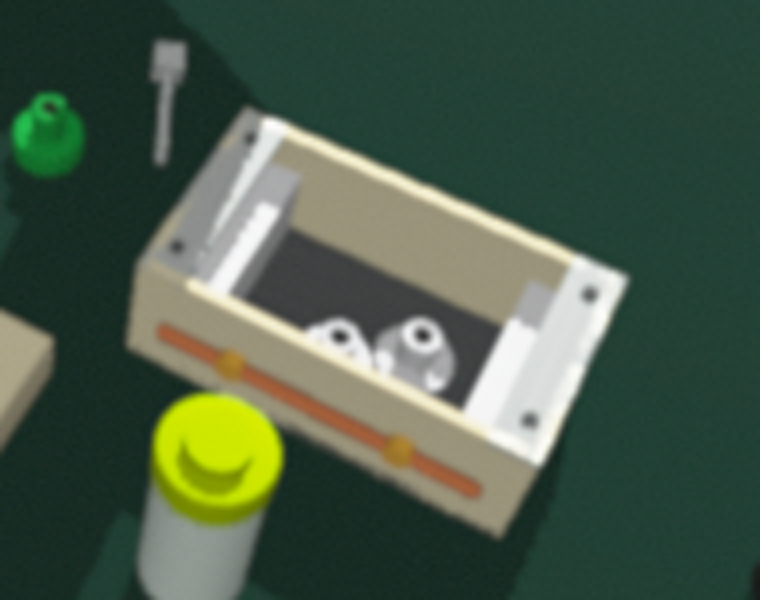

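Run:
```python
from h import *
np.set_printoptions(precision=4,suppress=True)
f=cam("top");P=cloud(f)
v=P-np.array([*BAY,0]);a=np.radians(BYAW);c,s=np.cos(a),np.sin(a)
x=c*v[...,0]+s*v[...,1];y=-s*v[...,0]+c*v[...,1]
m=(abs(x)<.068)&(abs(y)<.08)&(P[...,2]>.05)&(P[...,2]<.066)
n,l=cv2.connectedComponents(m.astype(np.uint8))
for i in range(1,n):
    k=l==i
    if k.sum()>20: print(k.sum(),x[k].mean(),y[k].mean(),P[k][:,2].min(),P[k][:,2].max())
# ledge fit check: inner ledge face edges & lip inner edges
for rng in [(.085,.14),(-.14,-.085)]:
    m=(abs(x)<.06)&(y>rng[0])&(y<rng[1])&(P[...,2]>.093)&(P[...,2]<.11); print("lip",y[m].min(),y[m].max(),np.percentile(y[m],[2,98]),P[m][:,2].mean())
    m=(abs(x)<.06)&(y>rng[0]-.02)&(y<rng[1]+.02)&(P[...,2]>.06)&(P[...,2]<.075); print("ledge",np.percentile(y[m],[2,98]),P[m][:,2].mean())
m=(abs(y)<.08)&(P[...,2]>.093)&(P[...,2]<.11)
for sg in (1,-1): print("wall",np.percentile(x[m&(sg*x>0)],[3,97]))
```

```text
94 0.03082338132856058 -0.008047700721714932 0.05112698289454367 0.06448736118540219
92 0.00017056926315131985 0.038403809782234476 0.050796105410093724 0.06418527312756607
lip 0.10129477020485776 0.1387018599507 [0.1029 0.1372] 0.10243062253527516
ledge [0.0839 0.1129] 0.06826304388866986
lip -0.13948722274018474 -0.10401030270519354 [-0.1385 -0.105 ] 0.10233029750155062
ledge [-0.1387 -0.0857] 0.06812272820000803
wall [0.0713 0.2   ]
wall [-0.0802 -0.0724]
```

```bash
cat >> h.py <<'E'
from scipy.spatial.transform import Rotation as Ro
H=.014
def ptool(x,y,z,th):
    """panel origin (bay frame x,y; z) tilted th deg, +y end low -> tcp pos, rot"""
    Rp=Ro.from_euler('z',BYAW,degrees=True).as_matrix()@Ro.from_euler('x',-th,degrees=True).as_matrix()
    return bay(x,y,z)+Rp@[0,0,H], Rp@down(PH)
PH=90
def endA(yA,zA,th,x=0):
    t=np.radians(th); return ptool(x,yA-.113*np.cos(t),zA+.113*np.sin(t),th)
E
python3 - <<'E'
import h; from h import *
for PHv in (90,-90):
    h.PH=PHv
    print(PHv,solve_ik([.527,-.3608,.014],down(PHv+3.2)))
    for a in [(.09,.2,15),(.095,.072,15),(.128,.072,15),(.128,.07,0),(.113,.068,0)]:
        q=solve_ik(*h.endA(*a)); print(a,None if q is None else np.round(q,1))
    h.BYAW-=180
    for a in [(.095,.2,15),(.095,.072,15),(.128,.072,15),(.128,.07,0),(.113,.068,0)]:
        q=solve_ik(*h.endA(*a)); print('rev',a,None if q is None else np.round(q,1))
    h.BYAW+=180
E
```

```text
90 [-4.05898099e+01  3.69795631e+01  9.18624585e+01 -2.54444375e-14
  5.11579784e+01 -1.33789810e+02]
(0.09, 0.2, 15) [ 30.4  28.2  73.  -11.4  88.6 -48.8]
(0.095, 0.072, 15) [ 30.8  34.9  80.  -11.8  75.2 -45.7]
(0.128, 0.072, 15) [ 32.8  36.7  76.4 -11.3  77.4 -44.2]
(0.128, 0.07, 0) [ 25.8  32.5  88.   -0.   59.5 -54.7]
(0.113, 0.068, 0) [ 24.7  32.   89.4  -0.   58.6 -55.8]
rev (0.095, 0.2, 15) [ 17.6  19.   87.8  14.5  66.9 112.1]
rev (0.095, 0.072, 15) [ 17.6  26.9  95.7  17.1  51.7 107.1]
rev (0.128, 0.072, 15) [ 14.6  25.7  98.   17.6  51.4 103.6]
rev (0.128, 0.07, 0) [ 23.6  31.2  90.6  -0.   58.2 123.1]
rev (0.113, 0.068, 0) [ 24.7  32.   89.4  -0.   58.6 124.2]
-90 [-4.05898099e+01  3.69795631e+01  9.18624585e+01 -2.54444375e-14
  5.11579784e+01  4.62101901e+01]
(0.09, 0.2, 15) [ 30.4  28.2  73.  -11.4  88.6 131.2]
(0.095, 0.072, 15) [ 30.8  34.9  80.  -11.8  75.2 134.3]
(0.128, 0.072, 15) [ 32.8  36.7  76.4 -11.3  77.4 135.8]
(0.128, 0.07, 0) [ 25.8  32.5  88.   -0.   59.5 125.3]
(0.113, 0.068, 0) [ 24.7  32.   89.4  -0.   58.6 124.2]
rev (0.095, 0.2, 15) [ 17.6  19.   87.8  14.5  66.9 -67.9]
rev (0.095, 0.072, 15) [ 17.6  26.9  95.7  17.1  51.7 -72.9]
rev (0.128, 0.072, 15) [ 14.6  25.7  98.   17.6  51.4 -76.4]
rev (0.128, 0.07, 0) [ 23.6  31.2  90.6  -0.   58.2 -56.9]
rev (0.113, 0.068, 0) [ 24.7  32.   89.4  -0.   58.6 -55.8]
```

Run:
```python
from h import *
command_gripper(.6)
c=[.527,-.3608]
reach([*c,.15],down(93.2)); line_to([*c,.06],.12); r=line_to([*c,.014],.05,threshold=12); print(r); st()
command_gripper(0,50); st()
line_to([*c,.3],.15); sleep(.3); st()
f=cam("top");g=cam("scene");crop(f,400,100,640,280,"p1.png");crop(g,100,20,340,200,"p2.png")
```

```text
False
t40.8 [ 0.5272 -0.361   0.0143] F [ 0.3  0.5 -0.9] gap 0.603
t41.4 [ 0.527  -0.3605  0.014 ] F [-1.5  1.8  1.4] gap 0.157
t43.8 [ 0.5269 -0.3608  0.2997] F [ 0.  -0.4 -4.1] gap 0.158
```

View pics/p1.png

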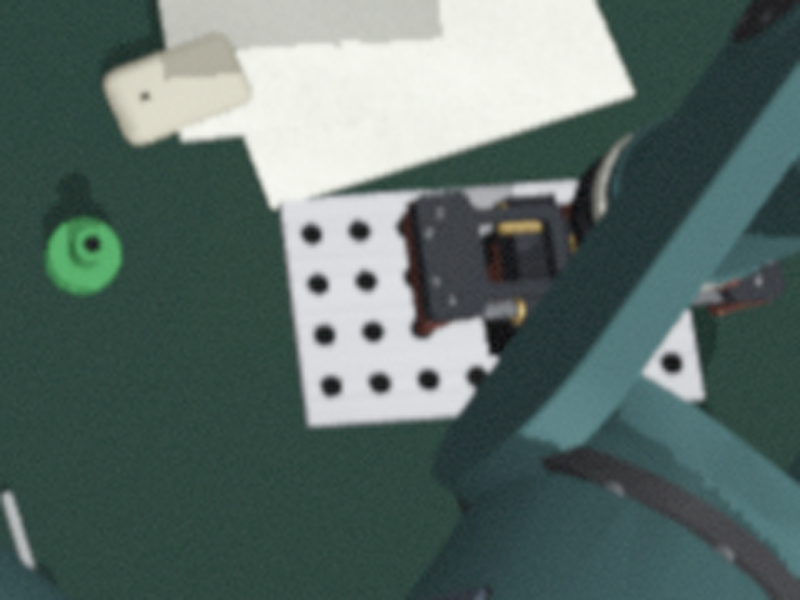

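View pics/p2.png

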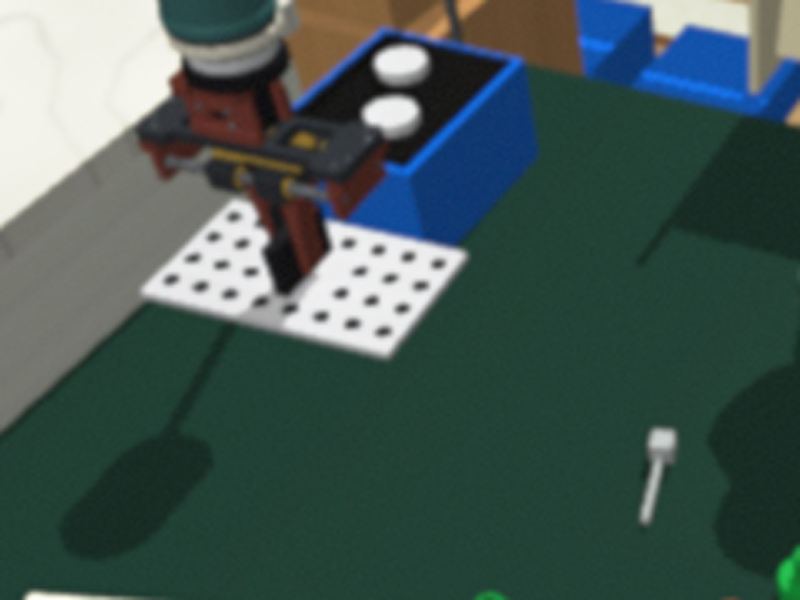

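Run:
```python
from h import *
reach(*ptool(0,-.02,.29,0)); st()
p,R=endA(.09,.16,15); line_to(p,.1,R); st()
p,R=endA(.093,.11,15); line_to(p,.1,R); sleep(.2); st()
f=cam("top");g=cam("scene");crop(f,140,120,380,300,"p3.png");crop(g,320,120,520,270,"p4.png")
```

```text
t46.3 [0.5455 0.3076 0.304 ] F [-0.2  1.  -4.7] gap 0.150
t47.4 [0.5463 0.3129 0.2037] F [ 0.6  0.1 -4.3] gap 0.159
t48.3 [0.5467 0.3161 0.1536] F [ 0.8 -0.5 -3.9] gap 0.157
```

View pics/p3.png

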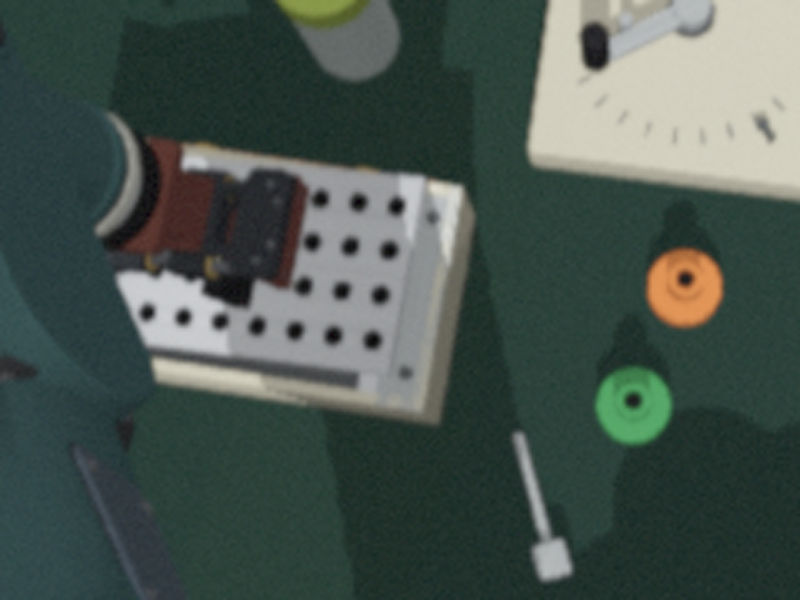

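View pics/p4.png

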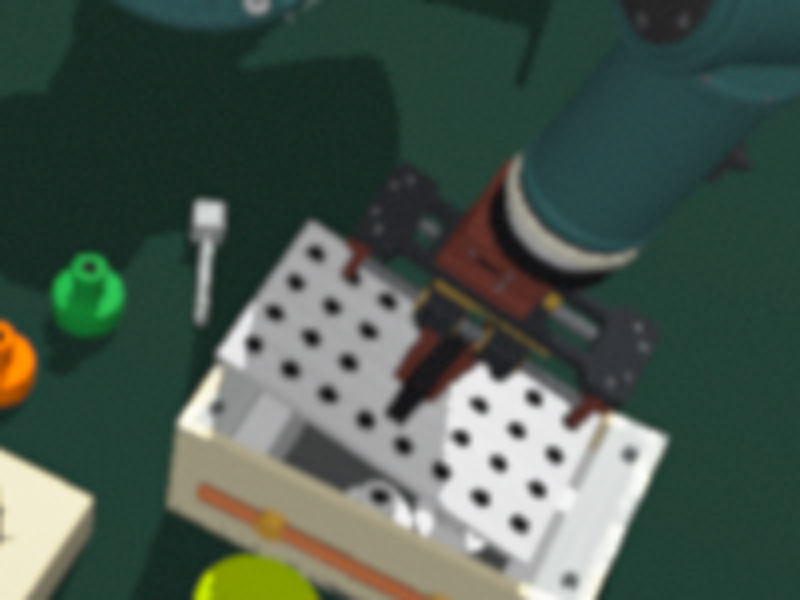

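Run:
```python
from h import *
np.set_printoptions(precision=4,suppress=True)
o=observe();p=o["ee_pos"];R=o["ee_rot"]
for n in ("top","scene"):
    P=cloud(cam(n)); L=(P-p)@R   # tool frame: x=panel y, y=panel x (sign), z down
    for lo,hi in ((-.10,-.07),(-.07,-.04),(.06,.10)):
        m=(abs(L[...,2]-.008)<.006)&(abs(L[...,1])<.09)&(L[...,0]>lo)&(L[...,0]<hi)
        if m.sum()>50: print(n,lo,m.sum(),np.percentile(L[m][:,1],[1,99]),L[m][:,2].mean())
    m=(abs(L[...,2]-.008)<.006)&(abs(L[...,1])<.05)&(abs(L[...,0])<.14);print(np.percentile(L[m][:,0],[.5,99.5]))
print(R)
```

```text
top -0.1 748 [-0.0648  0.0653] 0.00743064597028168
top -0.07 734 [-0.0647  0.0654] 0.007396412655440906
top 0.06 218 [-0.0635  0.0643] 0.0074197577769901666
[-0.1132  0.0937]
scene -0.1 460 [-0.065   0.0651] 0.007905363749102223
scene -0.07 463 [-0.056   0.0648] 0.007815173094293795
scene 0.06 639 [-0.0572  0.0648] 0.007967927671429483
[-0.1128  0.121 ]
[[ 0.1597  0.9863 -0.0418]
 [ 0.9528 -0.165  -0.2547]
 [-0.2581  0.0009 -0.9661]]
```

Run:
```python
from h import *
def yA():
    o=observe();d=o["ee_pos"][:2]-BAY;a=np.radians(BYAW);return np.round([np.cos(a)*d[0]+np.sin(a)*d[1],-np.sin(a)*d[0]+np.cos(a)*d[1]],4)
p,R=endA(.094,.074,15); print(line_to(p,.06,R,threshold=12)); st()
p,R=endA(.120,.074,15); print(line_to(p,.06,R,threshold=10)); st()
p,R=endA(.134,.074,15); r=line_to(p,.02,R,threshold=7); print(r); st()
t=np.radians(15); print("contact yA",yA()[1]-H*np.sin(t)+.113*np.cos(t))
g=cam("scene");crop(g,320,120,520,270,"p5.png")
```

```text
False
t49.2 [0.5465 0.3169 0.1167] F [-0.1 -0.2 -3.2] gap 0.159
False
t49.8 [0.5506 0.3427 0.1167] F [-0.7  0.1 -4.5] gap 0.156
True
t50.3 [0.5514 0.3498 0.1161] F [-0.8  0.  -3.8] gap 0.159
contact yA 0.12742615173922944
```

View pics/p5.png

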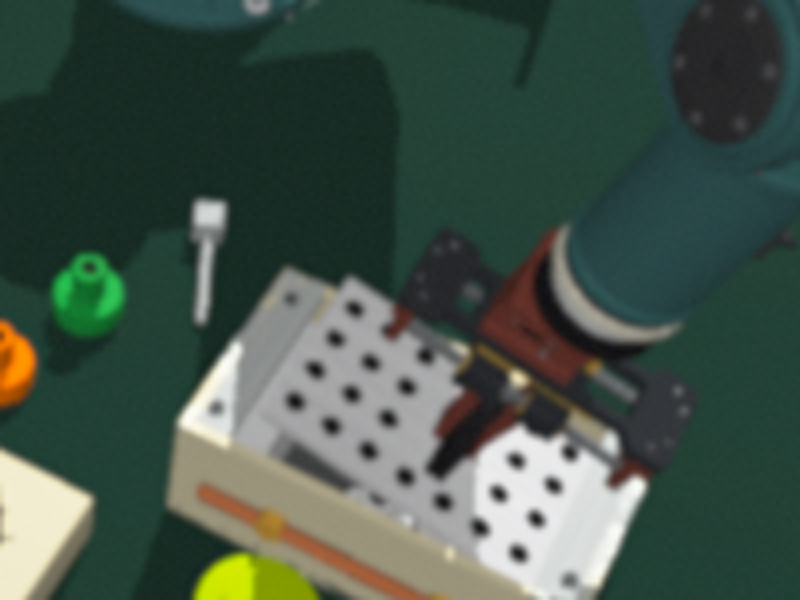

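Run:
```python
from h import *
for th in (12,9,6,4,2,0):
    p,R=endA(.1265,.072,th); r=line_to(p,.04,R,threshold=12); print(th,r); st()
    if r: break
g=cam("scene");crop(g,320,120,520,270,"p6.png")
f=cam("top");crop(f,140,120,380,300,"p7.png")
```

```text
12 False
t50.7 [0.5511 0.3462 0.109 ] F [-0.2  0.3 -4.4] gap 0.157
9 False
t51.0 [0.5511 0.3449 0.1036] F [ 0.4  0.  -2.9] gap 0.161
6 False
t51.3 [0.551  0.3436 0.0979] F [ 0.1  0.3 -3. ] gap 0.157
4 False
t51.5 [0.5508 0.3429 0.094 ] F [ 1.1  0.2 -3.4] gap 0.156
2 False
t51.8 [0.5506 0.3421 0.0901] F [ 0.4  0.  -4.1] gap 0.153
0 False
t52.0 [0.5504 0.3414 0.0861] F [-0.2 -0.3 -4. ] gap 0.158
```

View pics/p6.png

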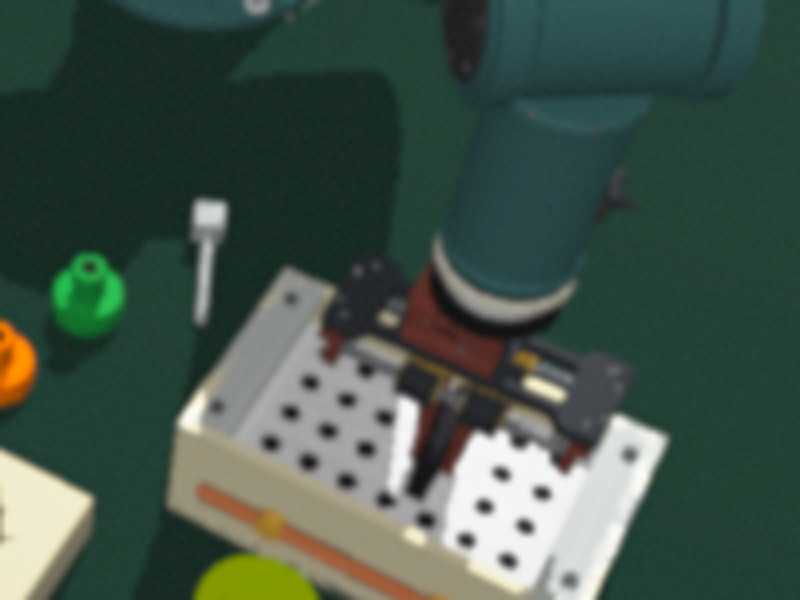

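View pics/p7.png

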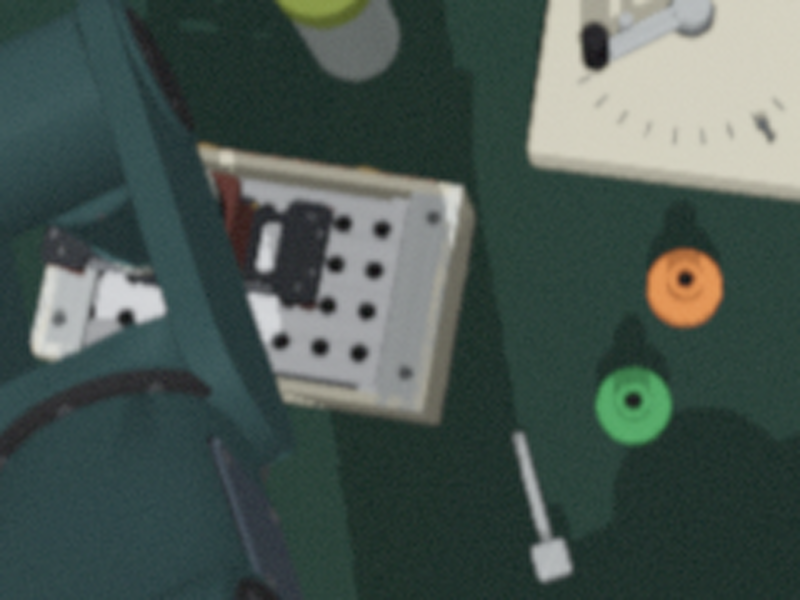

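Run:
```python
from h import *
p,R=ptool(-.0003,-.0007,.0705,0); print(line_to(p,.03,R,threshold=12)); st()
p,R=ptool(-.0003,-.0007,.066,0); print(line_to(p,.015,R,threshold=5)); st()
command_gripper(.35); st()
o=observe()["ee_pos"]; line_to([o[0],o[1],.25],.12); st()
reach([.45,-.1,.3],down(60))
f=cam("top");g=cam("scene");crop(f,140,120,300,260,"p8.png");crop(g,340,170,500,300,"p9.png")
v=cloud(f)-np.array([*BAY,0]);a=np.radians(BYAW);c,s=np.cos(a),np.sin(a)
x=c*v[...,0]+s*v[...,1];y=-s*v[...,0]+c*v[...,1];z=v[...,2]
m=(z>.085)&(z<.13)&(abs(x)<.05)&(abs(y)<.03); print("fin",m.sum(),x[m].min(),x[m].max(),y[m].min(),y[m].max(),z[m].max())
m2=m&(z>z[m].max()-.008); print(x[m2].mean(),y[m2].mean(), np.percentile(x[m2],[1,99]),np.percentile(y[m2],[1,99]))
m=(z>.069)&(z<.08)&(abs(x)<.069)&(abs(y)<.1)
A=np.c_[x[m],y[m],np.ones(m.sum())];print("plane",np.linalg.lstsq(A,z[m],rcond=None)[0],np.percentile(x[m],[1,99]))
```

```text
False
t52.8 [0.548  0.3274 0.0846] F [ 0.   0.1 -3.4] gap 0.157
True
t53.0 [0.5483 0.3278 0.082 ] F [ 1.3 -0.3  4.1] gap 0.158
t53.5 [0.5469 0.327  0.0805] F [ 0.2 -0.1 -0.2] gap 0.351
t55.1 [0.5464 0.3268 0.2491] F [-0.2 -0.   0.3] gap 0.346
fin 295 -0.03449937849521699 0.0351963069119043 -0.008057867656832328 0.0076385474968657645 0.12448357662620238
-0.00010439233279115351 -0.0005200138388155226 [-0.03344121  0.0343001 ] [-0.00737054  0.00697233]
plane [-0.00025821  0.00037302  0.07454971] [-0.06477591  0.06556188]
```

View pics/p8.png

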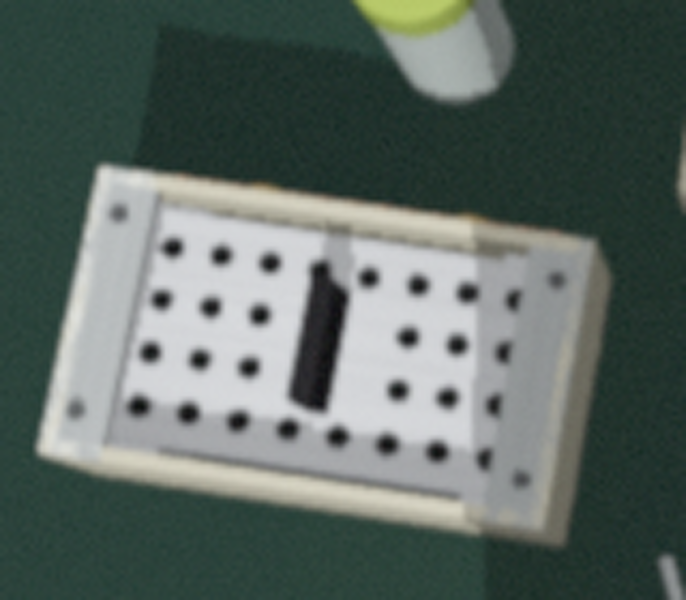

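View pics/p9.png

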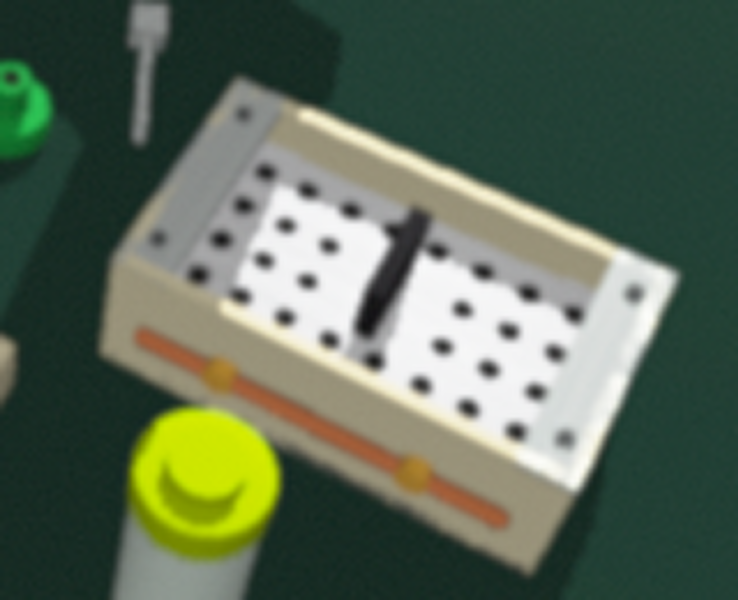

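Run:
```python
from h import *
B=118
command_gripper(.6); reach(lev(B,.2,.0797),down(B-90)); line_to(lev(B,.076,.0797),.1,threshold=15); st()
command_gripper(0,20); st()
for b in list(range(126,210,8))+[210.8]:
    r=line_to(lev(b,.076),.06,down(b-90),threshold=25)
    if r: print("thr",b); break
st(); sleep(.3); o=observe()["ee_pos"]; p=o[:2]-PIV; print(np.degrees(np.arctan2(p[1],p[0]))%360,np.hypot(*p))
command_gripper(.6); st(); o=observe()["ee_pos"]
line_to([*o[:2],.2],.1); reach([.45,-.3,.3],down(60))
f=cam("top");P=cloud(f);crop(f,290,90,410,190,"c4.png")
m=(np.hypot(P[...,0]-o[0],P[...,1]-o[1])<.03)&(P[...,2]>.10)
c,r=cv2.minEnclosingCircle((P[m][:,:2]*1000).astype(np.float32));p=np.array(c)/1000-PIV
print(m.sum(),c,r,np.degrees(np.arctan2(p[1],p[0]))%360,np.hypot(*p))
```

```text
t60.0 [0.7098 0.0845 0.0769] F [ 0.3 -0.   0.7] gap 0.597
t60.6 [0.7092 0.0845 0.0761] F [-0.1 -0.4  0.7] gap 0.243
t64.5 [ 0.6771 -0.0271  0.0761] F [-5.2 -1.1  6. ] gap 0.245
210.61261312685355 0.08065217981459116
t65.5 [ 0.6778 -0.0269  0.076 ] F [ 0.2 -0.8  0. ] gap 0.599
77 (677.6079711914062, -25.944665908813477) 11.204841613769531 210.1680255235637 0.0796849226711842
```

View pics/c4.png

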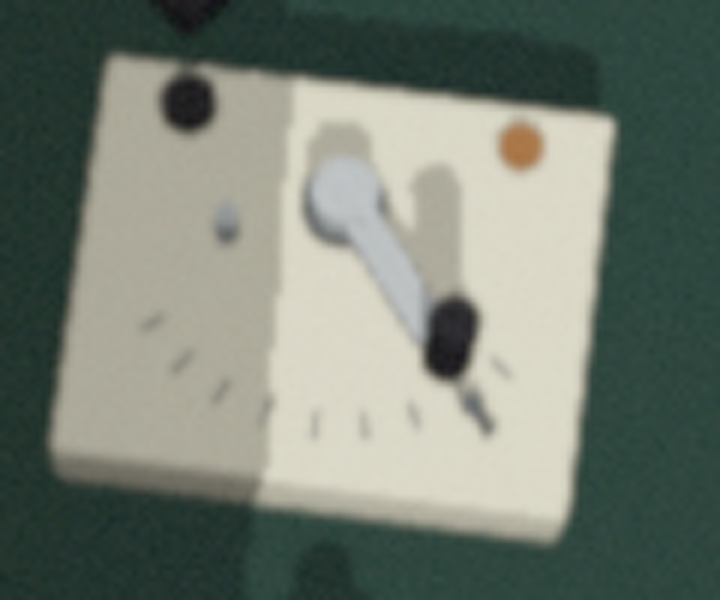

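Run:
```python
from h import *
from scipy.optimize import least_squares
G=np.array([[.6762,.0524],[.7094,.0843],[.6776,-.0259]])
s=least_squares(lambda p:np.hypot(*(G-p).T)-.08,PIV);print(s.x,s.fun)
f=cam("top");px=f["pixels"].astype(int).sum(2)
p=np.array([onplane(f,u,v,.05)[:2] for u,v in((368.5,157.3),(370,159.5),(371,161))])-s.x
print(np.degrees(np.arctan2(p[:,1],p[:,0]))%360,"lever",np.degrees(np.arctan2(*(G[2]-s.x)[::-1]))%360)
P=cloud(f); print("pins/mouse/tumbler",[np.round(P[v,u],3) for u,v in((306,288),(413,286),(455,126),(236,105))],"fin",P[205,217]); st()
```

```text
[0.74675478 0.01391321] [ 0.00036921 -0.00031513 -0.00020354]
[210.56231474 210.6586576  210.69368311] lever 209.92953759603438
pins/mouse/tumbler [array([0.345, 0.118, 0.027]), array([ 0.346, -0.138,  0.022]), array([ 0.744, -0.26 ,  0.027]), array([0.753, 0.268, 0.169])] fin [0.53859736 0.32341647 0.08696786]
t68.3 [ 0.4507 -0.2993  0.2995] F [-0.  -0.1  0.6] gap 0.598
```

Run:
```python
from h import *
job_done()
```

```text
the job is handed in; nothing more can be done
```

The job is handed in, at about 68 s of the 210 s allowed, with all four steps done in order. I got no verdict back, so everything below is from my own camera and force checks.

- **Lever shut:** I swung it against its stop post. The camera put it at about -0.94 rad.
- **Pulleys:** only two silver ones were on the bench, and both now stand hub up on the bay floor. One ended up about 44 mm from where I set it, probably the announced knock. At about (31, -8) mm in the bay it was still upright and in range, so I left it. After the panel went on, I could no longer see either pulley.
- **Panel:** I tipped it in under the +y lip, laid it flat and moved it back to the middle. I made that shift about 2 mm above the ledges, then lowered it until it touched. It measured about 0.5 mm off the middle lengthways and 0.1 mm sideways, with its top at 74.5 mm (74 expected) and less than 0.001 rad of tilt.
- **Lever on the index:** after I let go, it sat within about 0.7° of the mark, against the 4° allowed.
- **Bystanders:** the tumbler, mouse and clamp pins were within camera error of where they started. The arm finished clear of everything.

No checks failed. The one disagreement is the bay's middle along its length: the outer box and the lip edges differed by about 0.7 mm, so I placed the panel for the lip reading.

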